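# Stow a plate box in the latched under-shelf tray

### The job

Turn the latch knob under the shelf clockwise (seen from above) to release the tray, pull the tray fully out and set the green-lidded plate box down in it, upright, without dropping it. Then slide the tray fully home with the box in it and turn the knob all the way back so that its hidden tongue locks the tray. Leave every other box, bottle, jar, dish and tank where it stands.

Things in the scene. Friction and masses are not known exactly. Their poses are not given: they have to be found in the camera images.
- shelf: Low white riser shelf, fixed, 220 deep (x) x 315 wide (y), top 150 above the bench, underside at 138 (mm), side walls and back closed. Origin: middle of the front edge, at bench level; +x runs from the front edge (on the robot's side) to the back, +y left, z up. Under it hang a tray (y -140 to +60) and, left of it, a latch knob. Loose things stand on top, over 70 mm behind the front edge.
- tray (a joint): Slide of the aluminium tray under the shelf, m: 0 = fully in (front panel flush with the shelf's front edge), grows as it is pulled straight out along the shelf's -x, stop at 0.12. About 1.2 N of friction; it stays where it is left. While latched it can come out only about 3 mm.
- tray_floor (a point): Centre of the upper face of the tray's floor, 80 mm above the bench, moves with the tray; axes as the shelf's; at x = 80 mm, y = -40 mm in the shelf's frame when fully in. Inside: 150 mm (x) x 192 mm (y). Front panel: outer face at x = -80 mm, 5 mm thick, 38 mm high; other walls 20 mm high. Fully out, the floor from x = -75 to +40 mm lies clear in front of the shelf.
- tray_handle (a point): Middle of the tray's yellow bar handle, moves with the tray; axes as the shelf's. Round bar, 10 mm thick, 90 mm long along y, axis 50 mm in front of the front panel and 140 mm above the bench; its middle is at y = -60 mm in the shelf's frame. A sloping arm at each end joins it to the panel: between bar and panel there is 45 x 80 mm of room, open from above.
- latch_knob (a joint): Angle of the latch knob, rad: 0 = locked (stop), grows as it turns clockwise seen from above, 1.31 = fully released (stop). At 0 its wing points to the front and a little towards the tray, at 1.31 front-left, away from the tray. About 0.06 N m of friction; it stays where it is left. Its tongue clears the tray from about 1.0 on.
- knob_axis (a point): On the knob's vertical axis, fixed to the shelf: 30 mm behind the front edge, y = +100 mm in the shelf's frame, 112 mm above the bench. A blue hub (radius 15 mm) hangs here from the underside. Hidden under the board it carries a 34 mm steel cam tongue: locked, it points along -y across the front of a steel lug on the tray's left wall; released, it points to the front.
- knob_grip (a point): On the round upright orange grip of the knob's wing: vertical cylinder 16 mm thick, from 83 to 160 mm above the bench, this point at 140 mm, 92 mm from the knob's axis, always 28 mm or more in front of the shelf's edge. The flat blue wing (14 mm wide, top at 89 mm) runs from its foot to the hub. Wing direction in the shelf's frame, counter-clockwise from +x: 3.578 rad minus the joint value.
- green_box: The lidded plate box, white body with a green lid, 60 (its x) x 40 (its y) x 45 mm tall, about 0.14 kg, smooth upright sides, standing loose on the bench. Origin: centre of its underside, z up. This is the one to stow.
- yellow_box: Bystander: lidded plate box, white body with a yellow lid, 60 (its x) x 40 (its y) x 45 mm tall, about 0.14 kg, smooth upright sides, standing loose on the bench. Origin: centre of its underside, z up.
- blue_box: Bystander: lidded plate box, white body with a blue lid, 60 (its x) x 40 (its y) x 45 mm tall, about 0.14 kg, smooth upright sides, standing loose on the bench. Origin: centre of its underside, z up.
- amber_vial: Bystander: amber glass vial, 24 mm diameter, 50 mm tall, on the shelf's top. Origin: centre of its underside.
- small_jar: Bystander: amber jar, 40 mm diameter, 45 mm tall, on the shelf's top. Origin: centre of its underside.
- petri_dish: Bystander: clear flat dish, 90 mm diameter, 16 mm tall, on the shelf's top. Origin: centre of its underside.
- glass_tank: Bystander: clear glass developing tank with a greenish lid, 50 x 115 x 93 mm tall, on the bench. Origin: centre of its underside.
- amber_bottle: Bystander: amber bottle with a white cap, 72 mm diameter, 170 mm tall, on the bench. Origin: centre of its underside.
Things that resemble listed ones, but are neither listed nor needed, are in the scene too. Leave any pink or red look-alike of the green_box alone.

How it is judged:
By the outcome, as a careful person would: the job done as asked, in the order asked, and still so for the second after the job is handed in, with the robot touching nothing.
It also fails if it takes over 69 s, if anything falls off the work surface, if the arm or the gripper's body presses on something with over 40 N, if the wrist force passes 120 N, or if a joint passes its speed limit or range.

### The arm

A 7-joint arm with a two-finger parallel gripper is mounted at the origin on the work surface. World frame = base frame: x ahead of the robot, y to its left, z up, the work surface at z = 0. Lengths are in m, angles in rad, forces in N, time in s.
With the tool pointing down it reaches from about 0.4 to 0.85 m from the base axis. Payload 4.5 kg.
Tool frame: the origin (TCP) lies on the centre line of the jaws, within the pads' length; the fingertips stand 14 mm ahead of it and the grasp point (between the pads) lies 5 mm behind it (nose_length is the distance from the TCP to the fingertips, in m); x points along the fingers, y is the direction in which the jaws open and shut, and the axes are right-handed (so a half turn about x gives the same grasp; the last joint's range is limited). The gripper opens to 88 mm and grips with 3 to 60 N. Pads are 18 mm wide; open, the fingers measure 123 mm over their backs; the gripper's body (75 mm by 187 mm) begins 45 mm behind the grasp point.
Start: joints at [1.361, 0.689, -0.195, 1.565, 0.157, 0.902, -0.215], TCP at [0.151, -0.607, 0.253] pointing down, gripper open.
Joint ranges: [-3.01, 3.01], [-0.46, 2.08], [-1.47, 1.51], [0.13, 2.56], [-1, 4.14], [0.04, 2.09], [-2.66, 2.66]. Speed limits (rad/s): [2.57, 2.57, 3.14, 3.14, 3.14, 3.14, 3.14].

### API

Orientations are given as a unit quaternion [x, y, z, w].
In Python, from plant import get_state, snapshot, camera_params, finish_job, boxes_of, silhouettes, spot_point, nose_length gives the robot as it stands.
- The arm moves only by the tool apply_moves, never from a script. Its arguments are lists of equal length, an entry for each row: "delta_pos": the shift along the tool's x, y, z in cm, a list of three; "yaw": the turn about the tool's x in rad; "gripper": the opening in per cent of the stroke, from 0 (shut) to 100 (fully open). A call has 1 to 10 rows; each row is the pose to reach, as a shift and turn from the pose measured when the call began, along the tool's axes at that moment; what a row does not reach only later rows make up. A row lasts 1/12 s, in which the tool goes at most 41.7 mm and 7.16 degrees, less where a joint would pass 70% of its speed; a pose out of reach is approached as far as the arm can. A call with a gripper value outside its range is refused whole. The fingers move at their own pace and stop on an object; "force" is the grip in N (left out, the last holds). Time passes only in rows, so rows that repeat a pose let the fingers close. It gives the time, the measured TCP pose, the force and the opening at its end, in the units of the state.
- get_state(): the state, without advancing time (a new reading comes with each control period).
- snapshot(name): name is "side" or "top" or "wrist"; returns the picture (420x560x3 uint8, red, green, blue); there is no depth.
- camera_params(name): a dict with "fovy" (degrees; the focal length in pixels is half the picture's height over the tangent of half this angle, whatever the lens; pixels are square), "cx", "cy" (the principal point, pixels), "position" and "orientation" of the camera in the world. Camera axes: x right, y down, z forward; pixel columns grow to the right and rows downward; lengths in m; the calibration is good to about 2 mm. A picture is of the moment at which its call begins: read the wrist's pose just before it. camera_params takes no time and is no camera call; for the wrist camera it gives the pose at the moment of the call.
- finish_job(): hands the job in, once; it reports no verdict.
Trained networks look in the newest picture that a camera, given by its name, has taken for a name from the list of things; names that differ only in an ending like _2 or _b are one class to them, and where a whole thing is asked for, a point or a joint stands for the part that bears it (a point fixed in the world has none). Each returns a list of dicts, best first, with "score" (0 to 1); they miss things now and then, are a little off and sometimes report something else, mostly with a low value. They report only what shows in the picture. A call takes as long as a camera call. They do not tell look-alikes from the thing itself.
- boxes_of(thing, camera): "bbox" ([left, top, width, height] in pixels, round what is visible of it).
- silhouettes(thing, camera): "mask" (420x560 bool, what is visible of it) and "bbox" ([left, top, width, height] in pixels, round what is visible of it).
- spot_point(thing, camera): "pixel" ([column, row] in pixels: a listed point, or the origin of a listed thing).
The state is a dict: "clock": time; "q": joint angles; "qd": joint speeds; "joint_torque": joint torques, N m; "tool_pos": TCP position; "eef_rot": TCP orientation; "contact_force": force on the tool from outside, world axes, zero at the start; "moment": the same for the moment, N m; "opening": opening from 0.0 (shut) to 1.0 (fully open).
Only numpy, scipy, OpenCV 4.12 (cv2) and the standard library are available. Lean on these libraries where they do the work, as an engineer would, in place of code of your own. Each camera call takes 0.05 s, during which the arm holds its last target.

## Working session

There is one attempt and no reset: what is moved stays moved. The work goes in short steps, Python scripts to look and compute and a tool call to move; the robot and the scene stay as the last step left them, time stands still between calls to the robot, and variables do not carry over. Pictures are saved under pics/ and viewed, and the job is handed in when it is done.

Besides the shell and the picture viewer there is one more tool, called after "Call:" in YAML: its name, and indented under it one key for each argument. apply_moves: Moves the arm, as the interface text tells. Its arguments: {"type":"object","properties":{"delta_pos":{"type":"array"},"yaw":{"type":"array"},"gripper":{"type":"array"},"force":{"type":"number"}},"required":["delta_pos","yaw","gripper"]}

```bash
mkdir -p pics; ls
cat > h.py <<'E'
import numpy as np, cv2
from scipy.spatial.transform import Rotation as R
from plant import *
def save(img,n): cv2.imwrite('pics/'+n+'.png',cv2.cvtColor(img,cv2.COLOR_RGB2BGR))
def K(c):
    p=camera_params(c); f=210/np.tan(np.radians(p['fovy'])/2); return p,f
def rotm(p):
    o=np.array(p['orientation'],float)
    return o if o.shape==(3,3) else R.from_quat(o).as_matrix()
def proj(c,P,pf=None):
    p,f=pf or K(c); P=np.atleast_2d(P); q=(P-np.array(p['position']))@rotm(p)
    return np.c_[p['cx']+f*q[:,0]/q[:,2],p['cy']+f*q[:,1]/q[:,2]]
def ray(c,uv,z,pf=None):
    p,f=pf or K(c); d=rotm(p)@np.array([(uv[0]-p['cx'])/f,(uv[1]-p['cy'])/f,1]); o=np.array(p['position'])
    return o+d*(z-o[2])/d[2]
E
python3 - <<'E'
from h import *
s=get_state(); print(s, nose_length)
for c in ['side','top','wrist']:
    print(c,camera_params(c)); save(snapshot(c),c+'0')
E
```

```text
pics
{'clock': 0.0, 'q': array([ 1.36084385,  0.68999866, -0.19450169,  1.56633409,  0.1572548 ,
        0.90247855, -0.21509226]), 'qd': array([ 4.05072027e-04,  1.59880780e-03, -1.53712358e-03, -3.07742029e-03,
        3.82997931e-04, -4.04013671e-05, -7.68347971e-04]), 'joint_torque': array([-9.82409692e-04, -5.27557075e+01, -1.26653966e+00, -1.53424805e+01,
       -5.24296355e-02,  6.61136190e-03,  1.64647836e-04]), 'tool_pos': array([ 0.150655  , -0.60595128,  0.25190317]), 'eef_rot': array([-0.70174489, -0.08662304,  0.70197325, -0.08534701]), 'contact_force': array([ 0.6608683 , -0.49560959,  0.43022   ]), 'moment': array([-0.03119545,  0.00026033, -0.00671434]), 'opening': 0.9956106223306267} 0.014
side {'fovy': 47.296864389462314, 'cx': 276.2469603020265, 'cy': 204.55828919265278, 'position': array([0.06979044, 0.75217404, 0.82452277]), 'orientation': array([-0.27511212,  0.86473463, -0.39819006,  0.1341343 ])}
top {'fovy': 45.76743436710835, 'cx': 272.5431716997819, 'cy': 211.90060634237824, 'position': array([0.49311153, 0.04890919, 1.4185488 ]), 'orientation': array([-0.70291815,  0.70998534, -0.03242868,  0.02784366])}
wrist {'fovy': 67.37690128218313, 'cx': 278.2865244910802, 'cy': 211.8345460898625, 'position': array([ 0.22513984, -0.58716793,  0.38329392]), 'orientation': array([ 0.77887057, -0.60857875, -0.09393098,  0.11903578])}
```

View pics/top0.png

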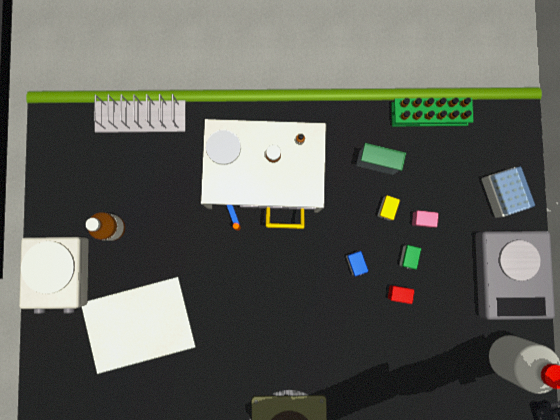

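View pics/side0.png

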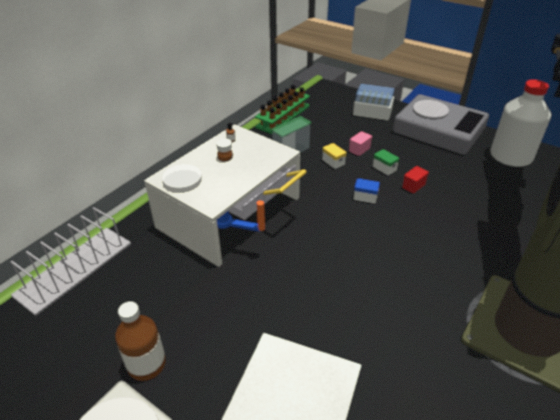

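View pics/wrist0.png

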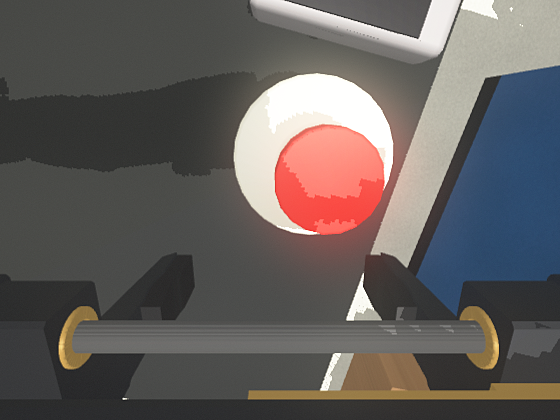

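The top view shows the shelf at (202–326, 120–208), with the knob grip at (236,226) and the handle at (285,226). The small boxes are yellow (389,208), pink (425,219), green (411,257), blue (357,264) and red (402,295). Only the one at (411,257) has a green lid. The green thing at (382,157) is the tank and the one at (432,110) is a vial rack. Next I'll confirm in a crop and measure.

```bash
cat > m1.py <<'E'
from h import *
import pickle
top=snapshot('top'); 
m={}
for t in ['shelf','green_box','blue_box','yellow_box','latch_knob','tray']:
    r=silhouettes(t,'top'); m[t]=r
    for x in r[:5]:
        M=x['mask'].astype(np.uint8); print('top',t,round(x['score'],2),np.round(x['bbox']), cv2.minAreaRect(np.argwhere(M)[:,::-1].astype(np.float32)))
for t in ['tray_handle','knob_grip','shelf','green_box']:
    print('top pt',t,[(np.round(x['pixel'],1),round(x['score'],2)) for x in spot_point(t,'top')][:4])
side=snapshot('side')
for t in ['tray_handle','knob_grip','shelf','green_box','tray_floor']:
    print('side pt',t,[(np.round(x['pixel'],1),round(x['score'],2)) for x in spot_point(t,'side')][:4])
pickle.dump(m,open('m.pkl','wb'))
a=cv2.resize(top[190:310,330:450],None,fx=3.3,fy=3.3,interpolation=cv2.INTER_CUBIC)
b=cv2.resize(top[110:240,195:335],None,fx=2.8,fy=2.8,interpolation=cv2.INTER_CUBIC)
h=max(a.shape[0],b.shape[0]); o=np.zeros((h,a.shape[1]+b.shape[1],3),np.uint8); o[:a.shape[0],:a.shape[1]]=a;o[:b.shape[0],a.shape[1]:]=b
save(o,'crop1'); print(get_state()['clock'])
E
python3 m1.py
```

```text
top shelf 0.86 [203. 120. 123. 107.] ((262.80023193359375, 174.99334716796875), (122.33206939697266, 109.67242431640625), 1.9091522693634033)
top shelf 0.41 [350. 252.  16.  24.] ((356.6520690917969, 263.0953674316406), (23.333641052246094, 16.513038635253906), 68.96248626708984)
top green_box 0.95 [400. 246.  18.  22.] ((409.9423522949219, 256.2884826660156), (17.65045166015625, 22.553354263305664), 11.309932708740234)
top green_box 0.85 [412. 212.  24.  16.] ((424.9306945800781, 218.1930694580078), (24.776426315307617, 15.124565124511719), 5.710593223571777)
top green_box 0.53 [387. 284.  25.  18.] ((400.4799499511719, 293.6399841308594), (25.173004150390625, 14.9906644821167), 8.130102157592773)
top blue_box 0.82 [348. 250.  17.  26.] ((356.95562744140625, 262.89349365234375), (22.53846549987793, 16.461538314819336), 67.38013458251953)
top yellow_box 0.54 [380. 196.  20.  25.] ((387.9853820800781, 207.0401611328125), (16.745410919189453, 22.64047622680664), 19.98310661315918)
top yellow_box 0.49 [227. 205.  14.  24.] ((233.41287231445312, 216.37615966796875), (26.81913948059082, 6
[... 549 characters left out ...]
27.3]), 0.6), (array([265.1, 211.6]), 0.28)]
top pt shelf [(array([297.3, 140.8]), 0.49), (array([225.6, 197.5]), 0.36)]
top pt green_box [(array([407.5, 257.9]), 0.82), (array([400.7, 291.9]), 0.81), (array([387. , 208.4]), 0.66), (array([422.2, 222.1]), 0.64)]
side pt tray_handle [(array([291.4, 176.3]), 0.98)]
side pt knob_grip [(array([259.2, 208.1]), 0.92)]
side pt shelf [(array([262.9, 229.3]), 0.65), (array([145.5, 363.9]), 0.59), (array([231.5, 140.2]), 0.46), (array([366. , 198.9]), 0.2)]
side pt green_box [(array([387.6, 166.2]), 0.69), (array([358.7, 147.9]), 0.69), (array([413.5, 185.1]), 0.68)]
side pt tray_floor [(array([247.7, 184.8]), 0.75), (array([219.9, 210.4]), 0.64)]
1.0
```

View pics/crop1.png

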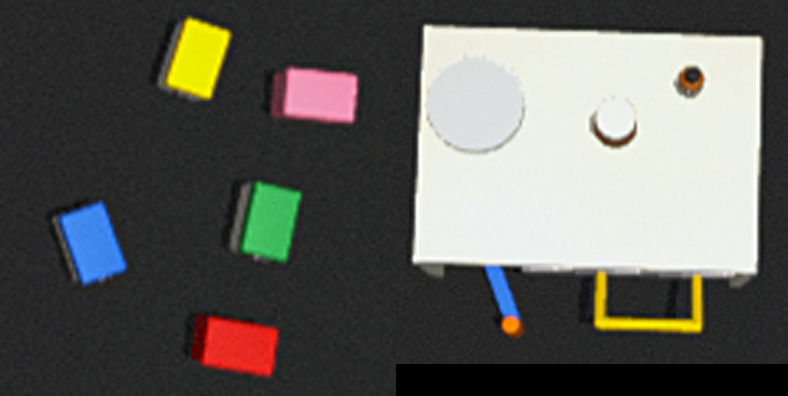

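```bash
cat > fit.py <<'E'
from h import *
from scipy.optimize import least_squares
def cornersz(W,D,z,y0=0): return np.array([[0,W/2,z],[0,-W/2,z],[D,-W/2,z],[D,W/2,z]])
def T(P,x,y,a):
    c,s=np.cos(a),np.sin(a); P=np.atleast_2d(P); return np.c_[x+c*P[:,0]-s*P[:,1],y+s*P[:,0]+c*P[:,1],P[:,2]]
if __name__=='__main__':
    import sys
    top=cv2.cvtColor(cv2.imread('pics/top0.png'),cv2.COLOR_BGR2HSV); side=cv2.cvtColor(cv2.imread('pics/side0.png'),cv2.COLOR_BGR2HSV)
    C=cornersz(.315,.22,.15)
    pc=np.array([[201.4,203.9],[323.9,207.5],[325.7,123.2],[205,119.3]])
    pft=K('top')
    f=lambda p:(proj('top',T(C,*p),pft)-pc).ravel()
    r=least_squares(f,[.5,.1,0]); print('shelf',r.x,'res px',np.round(f(r.x),1)); S=r.x
    np.save('S.npy',S)
    print('handle',T([-.05,-.06,.14],*S),proj('top',T([-.05,-.06,.14],*S)),proj('side',T([-.05,-.06,.14],*S)))
    a=3.578; g=[.03+.092*np.cos(a),.1+.092*np.sin(a),.14]; 
    print('grip',T(g,*S),proj('top',T(g,*S)),proj('side',T(g,*S)))
    print('shelf corners in side',proj('side',T(C,*S)).round(1))
    # box: green lid in top & side
    for n,im,roi in (('top',top,(395,240,425,275)),('side',side,(365,145,405,180))):
        M=cv2.inRange(im,(45,90,60),(80,255,255)); x0,y0,x1,y1=roi; Z=np.zeros_like(M); Z[y0:y1,x0:x1]=M[y0:y1,x0:x1]
        print(n,'green lid',cv2.minAreaRect(np.argwhere(Z)[:,::-1].astype(np.float32)), Z.astype(bool).sum())
        rc=cv2.minAreaRect(np.argwhere(Z)[:,::-1].astype(np.float32)); b=cv2.boxPoints(rc)
        w=np.array([ray(n,q,.045) for q in b]); print(w.round(4),'ctr',ray(n,rc[0],.045), 'moment ctr',ray(n,np.argwhere(Z)[:,::-1].mean(0),.045))
E
python3 fit.py
python3 - <<'E'
import cv2,numpy as np
a=cv2.imread('pics/side0.png')[120:270,140:320]; b=cv2.imread('pics/side0.png')[120:210,320:440]
cv2.imwrite('pics/sc.png',cv2.resize(a,None,fx=4,fy=4,interpolation=2));
E
```

```text
shelf [ 0.61799961  0.06521223 -0.04035071] res px [-0.2 -0.2  0.2 -0.   0.2  0.1 -0.2  0.2]
handle [[0.56561992 0.00727806 0.14      ]] [[285.42359123 225.99724367]] [[293.2551831  180.26989122]]
grip [[0.56713094 0.12842858 0.14      ]] [[238.323365   225.87704103]] [[261.67203159 207.70075684]]
shelf corners in side [[213.  217.9]
 [300.3 150.8]
 [234.6 123.6]
 [144.5 179.8]]
top green lid ((411.4705505371094, 256.88232421875), (15.835925102233887, 22.56077003479004), 12.528807640075684) 351
[[ 0.4572 -0.3131  0.045 ]
 [ 0.5175 -0.3285  0.045 ]
 [ 0.5076 -0.371   0.045 ]
 [ 0.4474 -0.3553  0.045 ]] ctr [ 0.48240229 -0.34195798  0.045     ] moment ctr [ 0.48259468 -0.3420183   0.045     ]
side green lid ((385.9528503417969, 156.58489990234375), (24.3792724609375, 12.529586791992188), 29.05460548400879) 263
[[ 0.5132 -0.3169  0.045 ]
 [ 0.5243 -0.3775  0.045 ]
 [ 0.4476 -0.3567  0.045 ]
 [ 0.4391 -0.2987  0.045 ]] ctr [ 0.48033755 -0.33683616  0.045     ] moment ctr [ 0.4803098  -0.33669088  0.045     ]
```

View pics/sc.png

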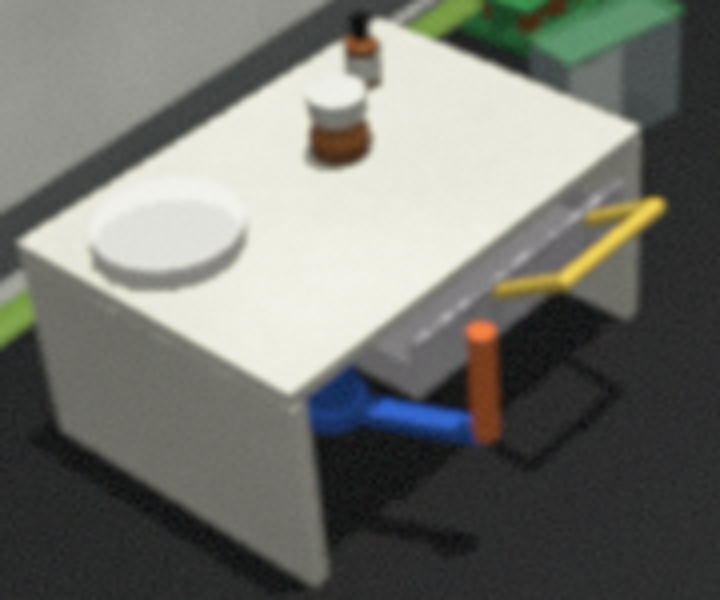

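The crop confirms it: the box at (411,257) is the only small box with a green lid. Pink is at (425,219) and red at (402,295). The shelf fit agrees in both views to about 1 px. Next is the move planner.

```bash
cat > pl.py <<'E'
from h import *
from fit import T
S=np.load('S.npy')
def W(x,y,z): return T([x,y,z],*S)[0]
def plan(rows):
    """rows: (grasp point world xyz, jaw-axis world angle) """
    s=get_state(); Rm=R.from_quat(s['eef_rot']).as_matrix(); p=np.array(s['tool_pos'])
    phi=np.arctan2(Rm[1,1],Rm[0,1]); print('clk %.2f tcp %s jaw %.3f toolx %s open %.3f F %s'%(s['clock'],p.round(4),phi,Rm[:,0].round(3),s['opening'],np.round(s['contact_force'],1)))
    D=[];Y=[]
    for g,a in rows:
        t=np.array(g)-[0,0,.005]; D.append([round(float(v),2) for v in 100*Rm.T@(t-p)])
        w=(phi-a+np.pi/2)%np.pi-np.pi/2; Y.append(round(float(w),3))
    print('d',D);print('yaw',Y)
def grip(th,z=.145,r=.092):
    a=3.578-th; return W(.03+r*np.cos(a),.1+r*np.sin(a),z)
def tang(th): return 3.578-th-np.pi/2+S[2]
E
python3 - <<'E'
from pl import *
plan([(grip(0,.25),tang(0)),(grip(0,.145),tang(0))])
print(grip(0),grip(1.31),tang(0),tang(1.31),get_state()['q'])
E
```

```text
clk 1.00 tcp [ 0.1509 -0.6065  0.2528] jaw -1.327 toolx [ 0. -0. -1.] open 0.999 F [ 0.1 -0.1  0.2]
d [[0.77, -61.27, -58.14], [11.27, -61.27, -58.14]]
yaw [-0.152, -0.152]
[0.56713094 0.12842858 0.145     ] [0.59583142 0.23677708 0.145     ] 1.966852966841222 0.656852966841222 [ 1.36079914  0.68907844 -0.1945877   1.56532188  0.15730173  0.9024969
 -0.21510408]
```

Call:
apply_moves:
  delta_pos:
    - [0,-31,-29]
    - [0,-31,-29]
    - [0,-31,-29]
    - [0,-31,-29]
    - [0,-46,-43.5]
    - [0,-46,-43.5]
    - [0,-46,-43.5]
    - [0,-61,-56]
    - [0,-61,-56]
    - [0,-61,-56]
  yaw: [0,0,0,0,0,0,0,-0.15,-0.15,-0.15]
  gripper: [50,50,50,50,50,50,50,50,50,50]
  force: 25

```text
clock: 1.83
tool_pos: [0.3534, -0.2403, 0.253]
eef_rot: [0.694, 0.139, -0.693, 0.139]
contact_force: [1.1, -0.4, -0.0]
opening: 0.502
```

Run:
```python
from pl import *
print(get_state()['q'],get_state()['qd'])
plan([(grip(0,.25),tang(0)),(grip(0,.145),tang(0))])
```

```text
[ 0.63219242  0.44435167 -0.20799242  2.13020682  0.16243375  0.58055773
 -0.86818613] [-1.21208644 -0.08435433  0.06877339  0.17782699 -0.05792423 -0.1290382
 -1.14157189]
clk 1.83 tcp [ 0.3534 -0.2403  0.253 ] jaw -1.176 toolx [ 0.001 -0.    -1.   ] open 0.502 F [ 1.1 -0.4 -0. ]
d [[0.81, -25.82, -33.91], [11.31, -25.82, -33.9]]
yaw [-0.001, -0.001]
```

Call:
apply_moves:
  delta_pos:
    - [0.8,-25.8,-33.9]
    - [0.8,-25.8,-33.9]
    - [0.8,-25.8,-33.9]
    - [0.8,-25.8,-33.9]
    - [0.8,-25.8,-33.9]
    - [0.8,-25.8,-33.9]
    - [0.8,-25.8,-33.9]
    - [0.8,-25.8,-33.9]
    - [0.8,-25.8,-33.9]
    - [0.8,-25.8,-33.9]
  yaw: [0,0,0,0,0,0,0,0,0,0]
  gripper: [50,50,50,50,50,50,50,50,50,50]

```text
clock: 2.67
tool_pos: [0.5622, 0.1206, 0.2454]
eef_rot: [0.694, 0.139, -0.693, 0.139]
contact_force: [0.6, -0.6, -0.4]
opening: 0.5
```

Run:
```python
from pl import *
print(get_state()['q'])
plan([(grip(0,.25),tang(0)),(grip(0,.145),tang(0))])
pf=K('wrist'); im=snapshot('wrist')
for n,P in (('griptop',grip(0,.16)),('handle',W(-.05,-.06,.14))):
    uv=proj('wrist',P,pf)[0]; print(n,uv); cv2.drawMarker(im,tuple(int(round(v)) for v in uv),(255,0,255),0,12,1)
save(im,'w1')
```

```text
[-0.20659447  0.629032   -0.14358148  1.73122435  0.12004334  0.78884296
 -1.5832214 ]
clk 2.67 tcp [0.5622 0.1206 0.2454] jaw -1.176 toolx [ 0.001 -0.    -1.   ] open 0.500 F [ 0.6 -0.6 -0.4]
d [[0.04, -0.53, -0.75], [10.54, -0.54, -0.74]]
yaw [-0.001, -0.001]
griptop [271.64208812 213.59471713]
handle [406.65347589 261.44591517]
```

View pics/w1.png

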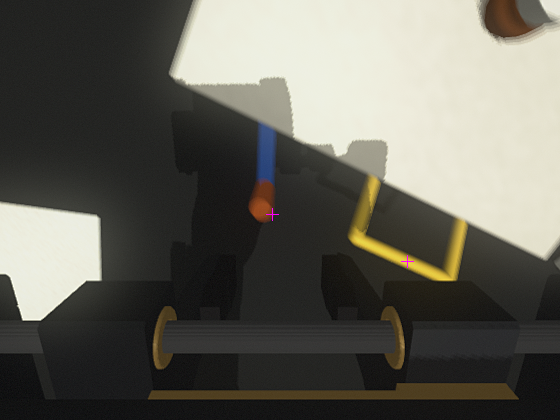

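Run:
```python
from pl import *
plan([(grip(0,.25),tang(0))])
def orange(n):
    pf=K(n); im=snapshot(n); h=cv2.cvtColor(im,cv2.COLOR_RGB2HSV); M=cv2.inRange(h,(5,130,80),(15,255,255)); 
    k,l,st,c=cv2.connectedComponentsWithStats(M); 
    return pf,im,[(st[i],c[i].round(1)) for i in range(1,k) if st[i,4]>8]
for n in ('wrist','top','side'):
    pf,im,c=orange(n); print(n,c); save(im,n+'2')
    print('pred',proj(n,[grip(0,.16),grip(0,.083)],pf).round(1))
a=cv2.imread('pics/wrist2.png')[130:300,210:480]; cv2.imwrite('pics/w2c.png',cv2.resize(a,None,fx=2.9,fy=2.9,interpolation=2))
for th in (-.1,-.05,.05,.1): print(th,proj('wrist',grip(th,.16)))
```

```text
clk 2.72 tcp [0.566  0.1316 0.2456] jaw -1.166 toolx [ 0.007  0.01  -1.   ] open 0.500 F [5.4 7.4 0.7]
d [[0.06, 0.34, 0.02]]
yaw [0.009]
wrist [(array([509,   0,  47,  61, 945], dtype=int32), array([523.9,  35.1])), (array([531,  36,  12,  13,  32], dtype=int32), array([535.8,  42.2])), (array([266, 192,  21,  42, 709], dtype=int32), array([276.4, 213.5]))]
pred [[284.4 224.7]
 [283.3 198.5]]
top [(array([296, 135,   9,   8,  32], dtype=int32), array([299.8, 139. ])), (array([266, 156,  14,   6,  22], dtype=int32), array([272.1, 159.2])), (array([ 89, 213,  26,  27, 264], dtype=int32), array([102.9, 225.1]))]
pred [[237.8 225.4]
 [239.6 227.1]]
side [(array([227, 129,   7,   5,  25], dtype=int32), array([229.5, 131.2])), (array([218, 152,  14,   7,  67], dtype=int32), array([224.9, 154.8])), (array([257, 201,   8,  30, 194], dtype=int32), array([260.4, 215. ])), (array([116, 315,  41,  36, 979], dtype=int32), array([136.2, 334.2]))]
pred [[261.4 200.7]
 [262.5 226.8]]
-0.1 [[283.80184395 211.75435581]]
-0.05 [[277.42625923 212.20319626]]
0.05 [[264.648783   212.18701477]]
0.1 [[258.2672117  211.72197713]]
```

View pics/w2c.png

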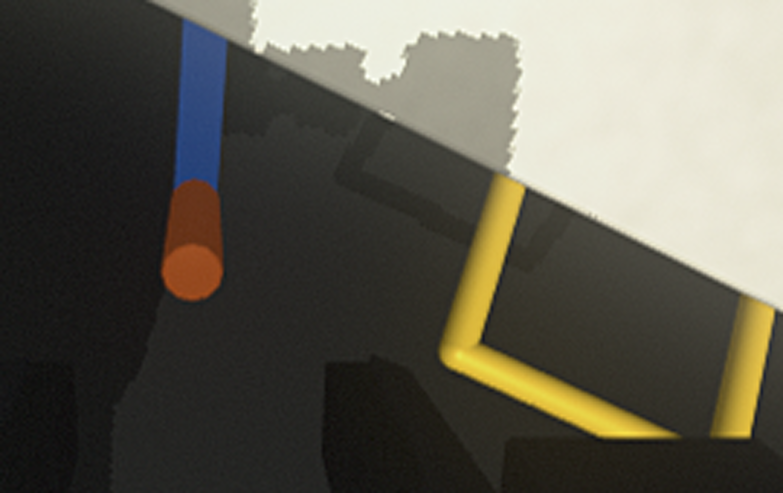

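Run:
```python
from pl import *
print(np.abs(get_state()['qd']).max())
plan([(grip(0,.25),tang(0)),(grip(0,.145),tang(0))])
pf=K('wrist'); im=snapshot('wrist'); save(im,'w3')
print(proj('wrist',[grip(0,.16),W(-.05,-.015,.14),W(-.05,-.105,.14)],pf).round(1))
a=im[130:300,210:480][:,:,::-1]; cv2.imwrite('pics/w3c.png',cv2.resize(a,None,fx=2.9,fy=2.9,interpolation=2))
print(np.abs(get_state()['qd']).max(), get_state()['tool_pos'],get_state()['clock'])
```

```text
0.04645561056720877
clk 2.87 tcp [0.5615 0.1198 0.2449] jaw -1.173 toolx [ 0.001 -0.    -1.   ] open 0.500 F [-0.3 -0.9 -0.2]
d [[-0.01, -0.58, -0.86], [10.49, -0.58, -0.85]]
yaw [0.001, 0.001]
[[271.  212.3]
 [358.9 239.4]
 [451.9 281.3]]
0.027818408600335732 [0.56103895 0.11779289 0.24497332] 2.9167
```

View pics/w3c.png

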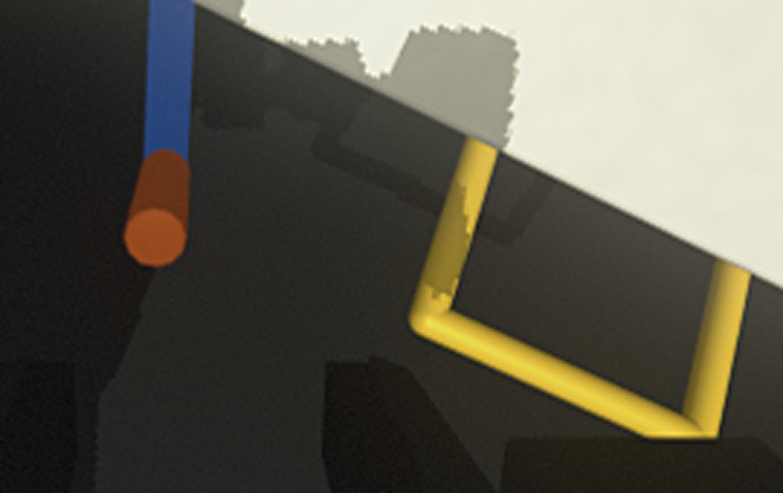

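Run:
```python
from pl import *
plan([(grip(0.06,.25),tang(0.06)),(grip(0.06,.145),tang(0.06))])
```

```text
clk 2.92 tcp [0.561  0.1178 0.245 ] jaw -1.176 toolx [-0.    -0.002 -1.   ] open 0.503 F [-0.4  0.2 -0.1]
d [[-0.01, -1.3, -0.99], [10.49, -1.31, -0.99]]
yaw [0.059, 0.059]
```

Call:
apply_moves:
  delta_pos:
    - [0,-1.3,-1]
    - [3.5,-1.3,-1]
    - [7,-1.3,-1]
    - [10.5,-1.3,-1]
    - [10.5,-1.3,-1]
    - [10.5,-1.3,-1]
    - [10.5,-1.3,-1]
  yaw: [0.06,0.06,0.06,0.06,0.06,0.06,0.06]
  gripper: [50,50,50,50,50,50,50]

```text
clock: 3.5
tool_pos: [0.5662, 0.1325, 0.1417]
eef_rot: [0.698, 0.117, -0.697, 0.118]
contact_force: [0.8, -0.4, 0.5]
opening: 0.501
```

Run:
```python
from pl import *
plan([(grip(0.06,.145),tang(0.06))])
save(snapshot('wrist'),'w4');save(snapshot('side')[150:300,180:330].repeat(3,0).repeat(3,1),'s4')
```

```text
clk 3.50 tcp [0.5662 0.1325 0.1417] jaw -1.238 toolx [ 0.002 -0.001 -1.   ] open 0.501 F [ 0.8 -0.4  0.5]
d [[0.17, -0.14, 0.06]]
yaw [-0.003]
```

View pics/w4.png

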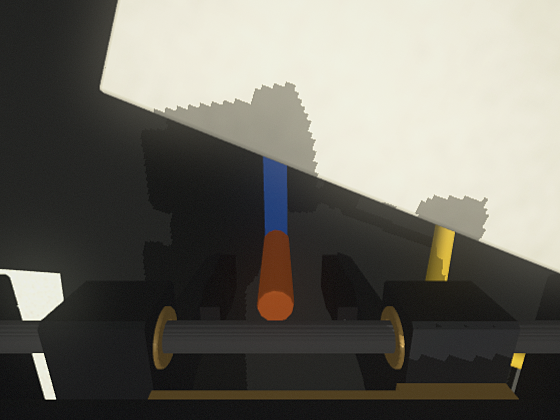

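View pics/s4.png

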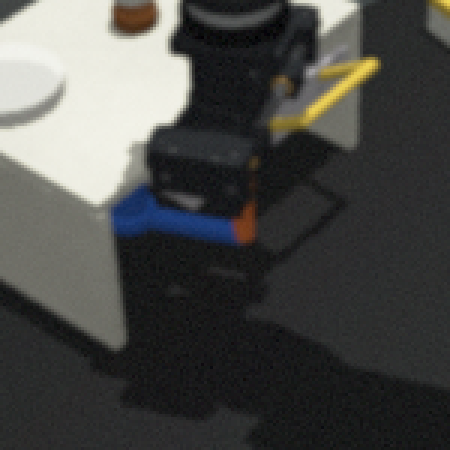

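Call:
apply_moves:
  delta_pos:
    - [0.1,-0.1,0]
    - [0.1,-0.1,0]
    - [0.1,-0.1,0]
    - [0.1,-0.1,0]
  yaw: [0,0,0,0]
  gripper: [0,0,0,0]
  force: 20

```text
clock: 3.93
tool_pos: [0.5667, 0.1343, 0.142]
eef_rot: [0.699, 0.117, -0.696, 0.118]
contact_force: [0.0, -0.1, 0.3]
opening: 0.221
```

Run:
```python
from pl import *
ths=np.arange(.18,1.31,.125)
plan([(grip(t,.145),tang(t)) for t in ths]+[(grip(1.31,.145),tang(1.31))])
```

```text
clk 3.93 tcp [0.5667 0.1343 0.142 ] jaw -1.237 toolx [ 0.005 -0.    -1.   ] open 0.221 F [ 0.  -0.1  0.3]
d [[0.2, -1.08, 0.11], [0.2, -2.21, -0.09], [0.2, -3.31, -0.44], [0.2, -4.35, -0.92], [0.2, -5.33, -1.52], [0.2, -6.22, -2.25], [0.21, -7.02, -3.08], [0.21, -7.71, -4.0], [0.21, -8.27, -5.0], [0.22, -8.71, -6.06], [0.22, -8.72, -6.1]]
yaw [0.118, 0.243, 0.368, 0.493, 0.618, 0.743, 0.868, 0.993, 1.118, 1.243, 1.248]
```

Call:
apply_moves:
  delta_pos:
    - [0,0,0]
    - [0,0,0]
    - [0,0,0]
  yaw: [0,0,0]
  gripper: [0,0,0]
  force: 20

```text
clock: 4.18
tool_pos: [0.5667, 0.1343, 0.1421]
eef_rot: [0.699, 0.117, -0.696, 0.118]
contact_force: [0.5, -0.3, 0.6]
opening: 0.179
```

Call:
apply_moves:
  delta_pos:
    - [0,-1.1,0.1]
    - [0,-2.2,-0.1]
    - [0,-3.3,-0.45]
    - [0,-4.35,-0.9]
    - [0,-5.3,-1.5]
    - [0,-6.2,-2.25]
    - [0,-7.0,-3.1]
    - [0,-7.7,-4.0]
    - [0,-8.25,-5.0]
    - [0,-8.65,-6.0]
  yaw: [0.12,0.24,0.37,0.49,0.62,0.74,0.87,0.99,1.12,1.24]
  gripper: [0,0,0,0,0,0,0,0,0,0]

```text
clock: 5.02
tool_pos: [0.5951, 0.2361, 0.1421]
eef_rot: [0.636, -0.311, -0.633, -0.312]
contact_force: [1.4, -1.0, -1.3]
opening: 0.176
```

Run:
```python
from pl import *
s=get_state();print(s['q'])
plan([(grip(1.31,.145),tang(1.31))])
k=W(.03,.1,.145);d=np.array(s['tool_pos'])-k; print('th',(3.578+S[2]-np.arctan2(d[1],d[0]))%(2*np.pi),np.hypot(*d[:2]))
```

```text
[-0.60583777  0.86558959  0.29189118  1.62791523 -0.34584592  0.69533495
 -2.62681163]
clk 5.02 tcp [0.5951 0.2361 0.1421] jaw -2.482 toolx [ 0.004 -0.    -1.   ] open 0.176 F [ 1.4 -1.  -1.3]
d [[0.21, -0.1, 0.01]]
yaw [0.002]
th 1.2991511456863334 0.09193654075502497
```

Call:
apply_moves:
  delta_pos:
    - [0,0,0]
    - [0,0,0]
    - [0,0,0]
    - [0,0,0]
    - [-3,0,0]
    - [-6,0,0]
    - [-9,0,0]
    - [-9,0,0]
  yaw: [0,0,0,0,0,0,0,0]
  gripper: [40,40,40,40,40,40,40,40]

```text
clock: 5.68
tool_pos: [0.5979, 0.2359, 0.2382]
eef_rot: [0.639, -0.308, -0.631, -0.314]
contact_force: [1.5, -0.1, -0.0]
opening: 0.398
```

```bash
sed -i 's/w=(phi-a+np.pi\/2)%np.pi-np.pi\/2/w=(phi-a+np.pi\/2)%np.pi-np.pi\/2/' pl.py
python3 - <<'E'
from pl import *
plan([(W(-.05,-.06,.23),S[2]),(W(-.05,-.06,.14),S[2])])
E
```

```text
clk 5.68 tcp [0.5979 0.2359 0.2382] jaw -2.482 toolx [ 0.014  0.003 -1.   ] open 0.398 F [ 1.5 -0.1 -0. ]
d [[1.21, 16.58, -16.08], [10.2, 16.7, -16.03]]
yaw [0.7, 0.7]
```

Call:
apply_moves:
  delta_pos:
    - [0,2,-2]
    - [0,4,-4]
    - [0,6,-6]
    - [0,8,-8]
    - [0,10,-10]
    - [0,12,-12]
    - [0,14,-14]
    - [0,16.5,-16]
    - [0,16.5,-16]
    - [0,16.5,-16]
  yaw: [-0.12,-0.24,-0.36,-0.48,-0.6,-0.72,-0.84,-0.96,-1.08,-1.2]
  gripper: [40,40,40,40,40,40,40,40,40,40]

```text
clock: 6.52
tool_pos: [0.5645, 0.0047, 0.2371]
eef_rot: [0.705, 0.102, -0.695, 0.102]
contact_force: [1.2, 0.0, -0.1]
opening: 0.399
```

Run:
```python
from pl import *
print(get_state()['q'])
plan([(W(-.05,-.06,.23),S[2]),(W(-.05,-.06,.14),S[2])])
```

```text
[-0.08403231  0.62024414 -0.00933491  1.78760951  0.00748026  0.72002729
 -1.37750553]
clk 6.52 tcp [0.5645 0.0047 0.2371] jaw -1.280 toolx [ 0.014  0.002 -1.   ] open 0.399 F [ 1.2  0.  -0.1]
d [[1.21, -0.22, -0.17], [10.21, -0.24, -0.05]]
yaw [-1.24, -1.24]
```

Call:
apply_moves:
  delta_pos:
    - [0,-0.2,-0.1]
    - [0,-0.2,-0.1]
    - [0,-0.2,-0.1]
    - [0,-0.2,-0.1]
    - [0,-0.2,-0.1]
    - [0,-0.2,-0.1]
    - [0,-0.2,-0.1]
    - [0,-0.2,-0.1]
    - [0,-0.2,-0.1]
    - [0,-0.2,-0.1]
  yaw: [-0.12,-0.24,-0.36,-0.48,-0.6,-0.72,-0.84,-0.96,-1.08,-1.24]
  gripper: [40,40,40,40,40,40,40,40,40,40]

```text
clock: 7.35
tool_pos: [0.5643, 0.0063, 0.2371]
eef_rot: [0.521, 0.48, -0.513, 0.485]
contact_force: [1.0, 0.2, -0.1]
opening: 0.399
```

Run:
```python
from pl import *
print(get_state()['q'])
plan([(W(-.05,-.06,.23),S[2]),(W(-.05,-.06,.14),S[2])])
pf=K('wrist'); im=snapshot('wrist'); uv=proj('wrist',[W(-.05,-.015,.14),W(-.05,-.105,.14)],pf).round(1); print(uv)
for u in uv: cv2.drawMarker(im,tuple(int(v) for v in u),(255,0,255),0,12,1)
save(im,'w5'); save(snapshot('top')[100:280,180:340].repeat(3,0).repeat(3,1),'t5')
```

```text
[ 0.12815913  0.6387972  -0.36835227  1.77645737  0.31444884  0.77024948
 -0.46697628]
clk 7.35 tcp [0.5643 0.0063 0.2371] jaw -0.068 toolx [ 0.014  0.002 -1.   ] open 0.399 F [ 1.   0.2 -0.1]
d [[1.21, 0.11, -0.1], [10.21, -0.01, -0.08]]
yaw [-0.028, -0.028]
[[277.9 159.4]
 [281.  271.2]]
```

View pics/w5.png

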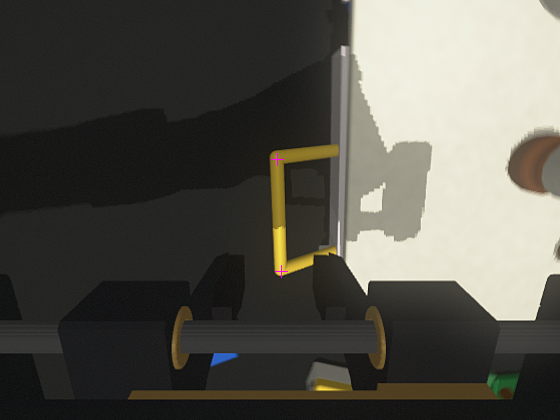

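View pics/t5.png

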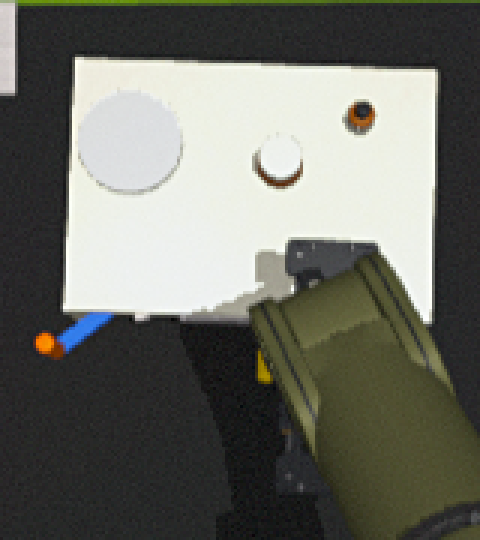

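Call:
apply_moves:
  delta_pos:
    - [3.5,0,-0.1]
    - [7,0,-0.1]
    - [10.2,0,-0.1]
    - [10.2,0,-0.1]
    - [10.2,0,-0.1]
    - [10.2,0,-0.1]
    - [10.2,0,-0.1]
    - [10.2,0,-0.1]
    - [10.2,0,-0.1]
    - [10.2,0,-0.1]
  yaw: [-0.03,-0.03,-0.03,-0.03,-0.03,-0.03,-0.03,-0.03,-0.03,-0.03]
  gripper: [40,40,40,40,5,0,0,0,0,0]
  force: 25

```text
clock: 8.28
tool_pos: [0.566, 0.0076, 0.1368]
eef_rot: [0.515, 0.486, -0.507, 0.492]
contact_force: [-3.3, -0.3, 6.5]
opening: 0.098
```

Run:
```python
from pl import *
plan([(W(-.05-d,-.06,.14),S[2]) for d in (0,.03,.06,.09,.119)])
```

```text
clk 8.28 tcp [0.566  0.0076 0.1368] jaw -0.045 toolx [ 0.015  0.002 -1.   ] open 0.098 F [-3.3 -0.3  6.5]
d [[0.18, -0.03, 0.03], [0.13, -3.03, 0.05], [0.09, -6.03, 0.06], [0.04, -9.03, 0.07], [0.0, -11.93, 0.09]]
yaw [-0.004, -0.004, -0.004, -0.004, -0.004]
```

Call:
apply_moves:
  delta_pos:
    - [0,-1,0]
    - [0,-2.5,0]
    - [0,-4,0]
    - [0,-5.5,0]
    - [0,-7,0]
    - [0,-8.5,0]
    - [0,-10,0]
    - [0,-11.2,0]
    - [0,-12.0,0]
    - [0,-12.0,0]
  yaw: [0,0,0,0,0,0,0,0,0,0]
  gripper: [0,0,0,0,0,0,0,0,0,0]

```text
clock: 9.12
tool_pos: [0.4463, 0.0128, 0.1367]
eef_rot: [0.516, 0.485, -0.506, 0.493]
contact_force: [-0.4, -0.7, 9.5]
opening: 0.097
```

Run:
```python
from pl import *
plan([(W(-.05-d,-.06,.14),S[2]) for d in (.119,.12)])
save(snapshot('side')[100:300,160:400].repeat(3,0).repeat(3,1),'s6')
```

```text
clk 9.12 tcp [0.4463 0.0128 0.1367] jaw -0.045 toolx [ 0.018  0.002 -1.   ] open 0.097 F [-0.4 -0.7  9.5]
d [[0.17, 0.04, 0.07], [0.17, -0.06, 0.07]]
yaw [-0.004, -0.004]
```

View pics/s6.png

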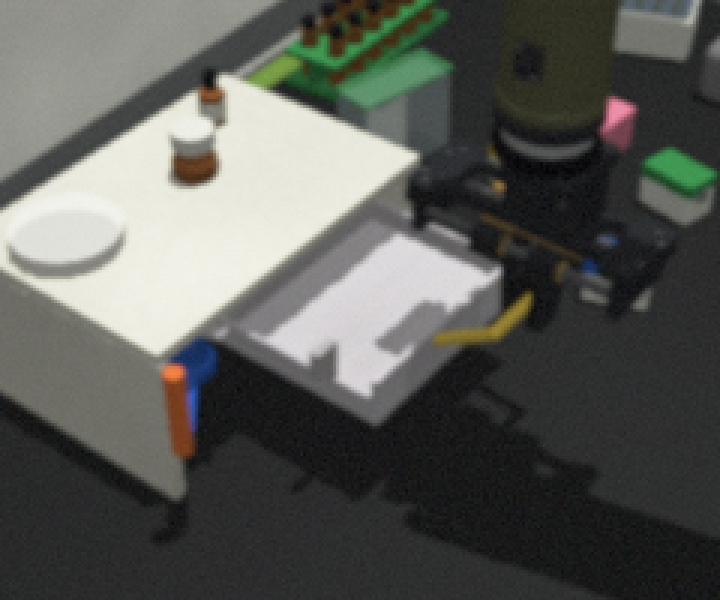

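Call:
apply_moves:
  delta_pos:
    - [0,-0.3,0]
    - [0,-0.3,0]
    - [0,0,0]
    - [0,0,0]
    - [0,0,0]
    - [0,0,0]
    - [-3,0,0]
    - [-6,0,0]
    - [-9,0,0]
    - [-11,0,0]
  yaw: [0,0,0,0,0,0,0,0,0,0]
  gripper: [0,0,40,40,40,40,40,40,40,80]

```text
clock: 10.0
tool_pos: [0.4448, 0.0128, 0.249]
eef_rot: [0.517, 0.484, -0.505, 0.493]
contact_force: [0.4, -1.2, -0.2]
opening: 0.451
```

Run:
```python
from pl import *
a=-0.25+np.pi/2
plan([((.481,-.340,.20),a),((.481,-.340,.028),a)]);print(get_state()['q'])
```

```text
clk 10.00 tcp [0.4448 0.0128 0.249 ] jaw -0.045 toolx [ 0.02   0.002 -1.   ] open 0.451 F [ 0.4 -1.2 -0.2]
d [[5.4, 5.08, 35.1], [22.59, 4.74, 35.15]]
yaw [-1.365, -1.365]
[ 0.13095827  0.47895924 -0.39034883  2.09929619  0.32082746  0.59830596
 -0.52812917]
```

Call:
apply_moves:
  delta_pos:
    - [0,0.5,3.5]
    - [0,1,7]
    - [0,1.5,10.5]
    - [1,2,14]
    - [1,2.5,17.5]
    - [2,3,21]
    - [3,3.5,24.5]
    - [4,4,28]
    - [5,4.5,31.5]
    - [5.4,5,35]
  yaw: [-0.12,-0.24,-0.36,-0.48,-0.6,-0.72,-0.84,-0.96,-1.08,-1.2]
  gripper: [80,80,80,80,80,80,80,80,80,80]

```text
clock: 10.83
tool_pos: [0.4789, -0.3406, 0.1936]
eef_rot: [0.146, 0.686, -0.142, 0.698]
contact_force: [-0.3, 0.3, -0.3]
opening: 0.799
```

Run:
```python
from pl import *
a=-0.25+np.pi/2
plan([((.481,-.340,.20),a),((.481,-.340,.028),a)]);print(get_state()['q'])
```

```text
clk 10.83 tcp [ 0.4789 -0.3406  0.1936] jaw 1.161 toolx [ 0.018  0.003 -1.   ] open 0.799 F [-0.3  0.3 -0.3]
d [[-0.13, 0.14, 0.17], [17.06, -0.03, -0.09]]
yaw [-0.16, -0.16]
[ 0.95388476  0.80004209 -0.73291199  1.73612935  0.67323895  0.85761648
  1.08217153]
```

Call:
apply_moves:
  delta_pos:
    - [0,0,0]
    - [0,0,0]
    - [0,0,0]
    - [0,0,0]
  yaw: [-0.16,-0.16,-0.16,-0.16]
  gripper: [80,80,80,80]

```text
clock: 11.17
tool_pos: [0.4786, -0.3402, 0.1935]
eef_rot: [0.09, 0.696, -0.086, 0.707]
contact_force: [0.2, 0.4, -1.2]
opening: 0.802
```

Run:
```python
from pl import *
a=-0.25+np.pi/2
plan([((.481,-.340,.20),a)])
pf=K('wrist'); im=snapshot('wrist'); pf2=K('wrist'); print(pf[0]['position'],pf2[0]['position'])
h=cv2.cvtColor(im,cv2.COLOR_RGB2HSV); M=cv2.inRange(h,(50,110,50),(80,255,255)); k,l,st,c=cv2.connectedComponentsWithStats(M)
for i in range(1,k):
    if st[i,4]>300:
        rc=cv2.minAreaRect(np.argwhere(l==i)[:,::-1].astype(np.float32)); b=cv2.boxPoints(rc); w=np.array([ray('wrist',q,.045,pf) for q in b]); print(st[i],rc); print(w.round(4),w.mean(0).round(4)); cv2.drawContours(im,[b.astype(int)],0,(255,0,255),1)
save(im,'w7')
```

```text
clk 11.17 tcp [ 0.4786 -0.3402  0.1935] jaw 1.320 toolx [ 0.017  0.004 -1.   ] open 0.802 F [ 0.2  0.4 -1.2]
d [[-0.15, 0.08, 0.22]]
yaw [-0.001]
[ 0.39990924 -0.32111046  0.32352756] [ 0.40007382 -0.32089547  0.32372803]
[ 252  168   45   63 2468] ((274.6496276855469, 199.4837646484375), (61.980628967285156, 43.96126174926758), 88.56790161132812)
[[ 0.4455 -0.3548  0.045 ]
 [ 0.4543 -0.3166  0.045 ]
 [ 0.5124 -0.3289  0.045 ]
 [ 0.503  -0.3696  0.045 ]] [ 0.4788 -0.3425  0.045 ]
```

View pics/w7.png

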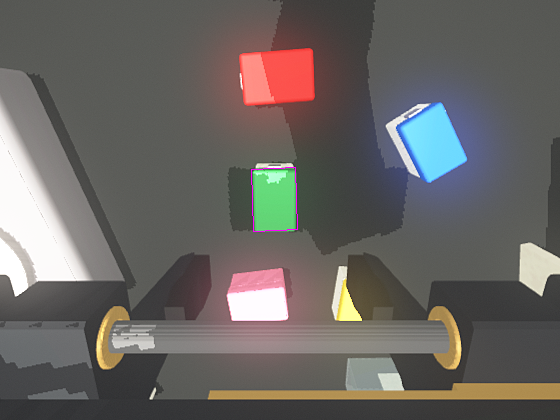

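Run:
```python
from pl import *
a=-0.235+np.pi/2
plan([((.480,-.342,.18),a),((.480,-.342,.030),a)])
```

```text
clk 11.22 tcp [ 0.4789 -0.34    0.1937] jaw 1.321 toolx [ 0.018  0.003 -1.   ] open 0.803 F [ 0.7 -0.2  0. ]
d [[1.87, -0.18, 0.13], [16.87, -0.29, -0.12]]
yaw [-0.015, -0.015]
```

Call:
apply_moves:
  delta_pos:
    - [4,-0.2,0.1]
    - [8,-0.25,0]
    - [12,-0.3,0]
    - [15,-0.3,-0.1]
    - [16.9,-0.3,-0.1]
    - [16.9,-0.3,-0.1]
    - [16.9,-0.3,-0.1]
    - [16.9,-0.3,-0.1]
    - [16.9,-0.3,-0.1]
    - [16.9,-0.3,-0.1]
  yaw: [-0.015,-0.015,-0.015,-0.015,-0.015,-0.015,-0.015,-0.015,-0.015,-0.015]
  gripper: [80,80,80,80,80,80,80,40,40,40]
  force: 20

```text
clock: 12.05
tool_pos: [0.4812, -0.3427, 0.0265]
eef_rot: [0.084, 0.695, -0.082, 0.709]
contact_force: [-0.7, -0.0, 0.6]
opening: 0.594
```

Call:
apply_moves:
  delta_pos:
    - [0,0,0]
    - [0,0,0]
    - [0,0,0]
    - [0,0,0]
    - [0,0,0]
  yaw: [0,0,0,0,0]
  gripper: [35,30,30,30,30]
  force: 20

```text
clock: 12.47
tool_pos: [0.4818, -0.3432, 0.0276]
eef_rot: [0.084, 0.695, -0.082, 0.71]
contact_force: [-0.9, -0.0, 6.7]
opening: 0.453
```

Run:
```python
from pl import *
plan([((.480,-.342,.030),1.335)])
save(snapshot('wrist'),'w8')
```

```text
clk 12.47 tcp [ 0.4818 -0.3432  0.0276] jaw 1.335 toolx [ 0.022  0.    -1.   ] open 0.453 F [-0.9 -0.   6.7]
d [[0.26, 0.07, -0.21]]
yaw [0.0]
```

View pics/w8.png

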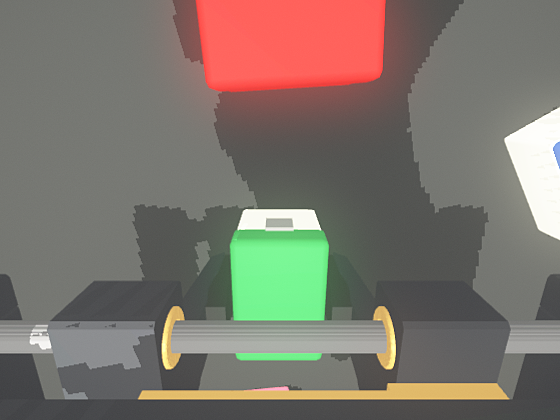

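Run:
```python
from pl import *
a=S[2]+np.pi/2
plan([((.48,-.342,.23),1.335),(W(-.057,-.04,.23),a),(W(-.057,-.04,.1136),a)]); print(W(-.057,-.04,.23))
```

```text
clk 12.52 tcp [ 0.4818 -0.3432  0.0277] jaw 1.335 toolx [ 0.022  0.    -1.   ] open 0.452 F [-1.5  0.3  7.1]
d [[-19.73, 0.18, 0.21], [-19.55, 37.97, -0.7], [-7.91, 37.9, -0.95]]
yaw [-0.0, -0.196, -0.196]
[0.55943242 0.02754416 0.23      ]
```

Call:
apply_moves:
  delta_pos:
    - [-1,0,0]
    - [-3,0,0]
    - [-6,0,0]
    - [-9,0,0]
    - [-12,0,0]
    - [-15,2,0]
    - [-18,5,0]
    - [-19.5,8,0]
    - [-19.5,11,0]
    - [-19.5,14,0]
  yaw: [0,0,0,0,0,0,0,-0.05,-0.1,-0.1]
  gripper: [30,30,30,30,30,30,30,30,30,30]
  force: 25

```text
clock: 13.35
tool_pos: [0.5106, -0.206, 0.2252]
eef_rot: [0.048, 0.697, -0.047, 0.714]
contact_force: [0.1, -0.5, -1.1]
opening: 0.454
```

Run:
```python
from pl import *
a=S[2]+np.pi/2
plan([(W(-.057,-.04,.23),a),(W(-.057,-.04,.1136),a)])
```

```text
clk 13.35 tcp [ 0.5106 -0.206   0.2252] jaw 1.437 toolx [ 0.024 -0.001 -1.   ] open 0.454 F [ 0.1 -0.5 -1.1]
d [[0.13, 23.79, 1.71], [11.76, 23.76, 1.43]]
yaw [-0.094, -0.094]
```

Call:
apply_moves:
  delta_pos:
    - [0,3,0.2]
    - [0,6,0.5]
    - [0,9,0.7]
    - [0,12,0.9]
    - [0,15,1.1]
    - [0,18,1.3]
    - [0,20.5,1.5]
    - [0,22.5,1.6]
    - [0,23.8,1.7]
    - [0,23.8,1.7]
  yaw: [-0.1,-0.1,-0.1,-0.1,-0.1,-0.1,-0.1,-0.1,-0.1,-0.1]
  gripper: [30,30,30,30,30,30,30,30,30,30]

```text
clock: 14.18
tool_pos: [0.5594, 0.0319, 0.2273]
eef_rot: [0.011, 0.698, -0.009, 0.716]
contact_force: [0.1, 0.8, -0.7]
opening: 0.45
```

Call:
apply_moves:
  delta_pos:
    - [0,0,0]
    - [0,0,0]
  yaw: [0,0]
  gripper: [30,30]

```text
clock: 14.35
tool_pos: [0.559, 0.0313, 0.2274]
eef_rot: [0.011, 0.698, -0.009, 0.716]
contact_force: [-0.1, -0.3, -1.5]
opening: 0.45
```

Run:
```python
from pl import *
a=S[2]+np.pi/2
plan([(W(-.057,-.04,.23),a),(W(-.057,-.04,.1136),a)])
save(snapshot('wrist'),'w9');save(snapshot('top')[100:280,180:340].repeat(3,0).repeat(3,1),'t9')
```

```text
clk 14.35 tcp [0.559  0.0313 0.2274] jaw 1.542 toolx [ 0.025  0.002 -1.   ] open 0.450 F [-0.1 -0.3 -1.5]
d [[0.24, -0.37, 0.05], [11.88, -0.41, -0.23]]
yaw [0.012, 0.012]
```

View pics/w9.png

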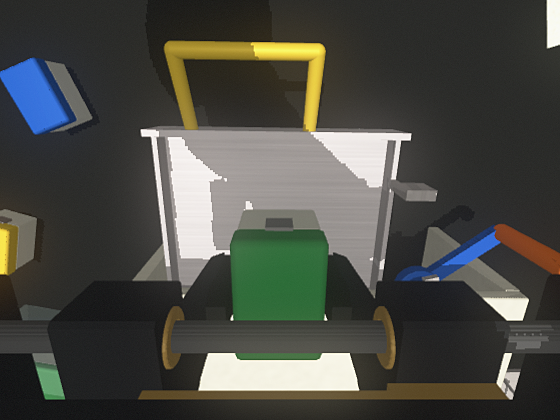

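View pics/t9.png

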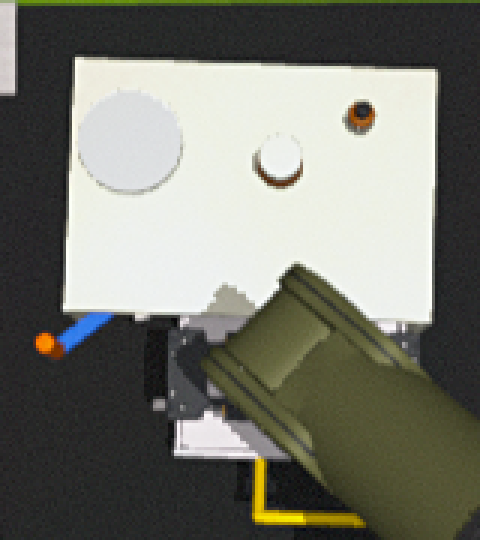

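Call:
apply_moves:
  delta_pos:
    - [1,-0.4,0]
    - [3,-0.4,0]
    - [5,-0.4,-0.1]
    - [7,-0.4,-0.1]
    - [9,-0.4,-0.2]
    - [10.5,-0.4,-0.2]
    - [11.2,-0.4,-0.2]
    - [11.5,-0.4,-0.2]
    - [11.7,-0.4,-0.2]
    - [11.7,-0.4,-0.2]
  yaw: [0,0,0,0,0,0,0,0,0,0]
  gripper: [30,30,30,30,30,30,30,30,30,30]

```text
clock: 15.28
tool_pos: [0.5601, 0.0264, 0.1104]
eef_rot: [0.012, 0.698, -0.01, 0.716]
contact_force: [0.5, 0.4, -0.8]
opening: 0.456
```

Run:
```python
from pl import *
a=S[2]+np.pi/2
plan([(W(-.057,-.04,.1136),a)])
save(snapshot('side')[100:300,160:400].repeat(3,0).repeat(3,1),'s10')
```

```text
clk 15.28 tcp [0.5601 0.0264 0.1104] jaw 1.540 toolx [ 0.025  0.002 -1.   ] open 0.456 F [ 0.5  0.4 -0.8]
d [[0.18, 0.11, -0.07]]
yaw [0.01]
```

View pics/s10.png

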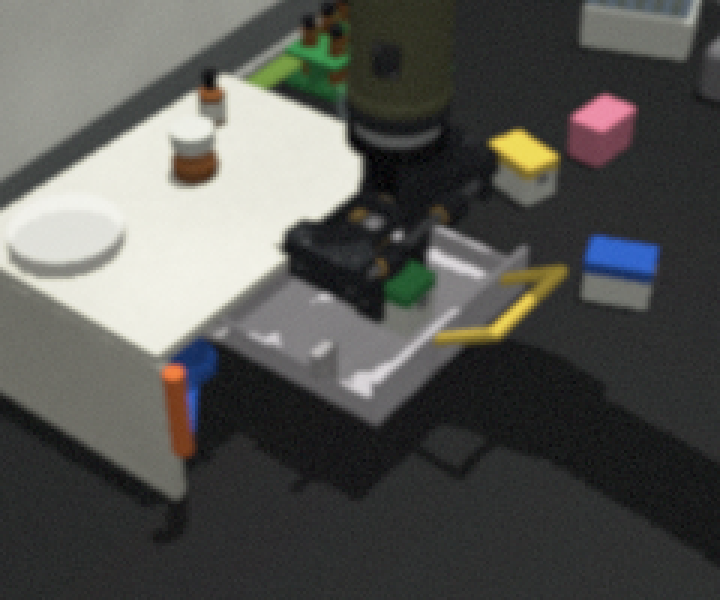

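Call:
apply_moves:
  delta_pos:
    - [0.1,0,0]
    - [0.2,0,0]
    - [0.3,0,0]
    - [0.3,0,0]
  yaw: [0,0,0,0]
  gripper: [30,30,30,30]

```text
clock: 15.67
tool_pos: [0.5604, 0.0265, 0.1079]
eef_rot: [0.012, 0.698, -0.01, 0.716]
contact_force: [-0.7, 0.1, -1.8]
opening: 0.451
```

Call:
apply_moves:
  delta_pos:
    - [0.1,0,0]
    - [0.2,0,0]
    - [0.25,0,0]
    - [0.25,0,0]
  yaw: [0,0,0,0]
  gripper: [30,30,30,30]

```text
clock: 16.0
tool_pos: [0.5622, 0.0264, 0.1076]
eef_rot: [0.012, 0.696, -0.011, 0.718]
contact_force: [-0.2, -2.5, 13.6]
opening: 0.45
```

Call:
apply_moves:
  delta_pos:
    - [-0.1,0,0]
    - [-0.1,0,0]
    - [-0.1,0,0]
    - [-0.1,0,0]
    - [-0.1,0,0]
    - [-1,0,0]
    - [-4,0,0]
    - [-8,0,0]
    - [-12,0,0]
    - [-12,0,0]
  yaw: [0,0,0,0,0,0,0,0,0,0]
  gripper: [30,65,65,65,65,65,65,65,65,65]

```text
clock: 16.83
tool_pos: [0.5619, 0.0286, 0.2348]
eef_rot: [0.013, 0.692, -0.009, 0.722]
contact_force: [1.3, 0.8, 0.7]
opening: 0.65
```

Run:
```python
from pl import *
plan([(W(-.17,-.06,.23),S[2]),(W(-.17,-.06,.14),S[2])])
print(get_state()['q'])
save(snapshot('wrist'),'w11')
save(snapshot('side')[100:300,160:400].repeat(3,0).repeat(3,1),'s11')
```

```text
clk 16.83 tcp [0.5619 0.0286 0.2348] jaw 1.540 toolx [ 0.042  0.004 -0.999] open 0.650 F [1.3 0.8 0.7]
d [[0.49, -2.01, -11.59], [9.48, -2.06, -11.97]]
yaw [-1.561, -1.561]
[ 0.33649143  0.7212058  -0.81439765  1.79763139  0.68536335  0.88123131
  0.74753871]
```

View pics/w11.png

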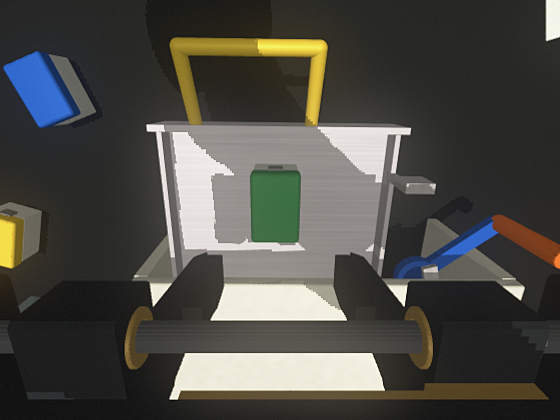

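View pics/s11.png

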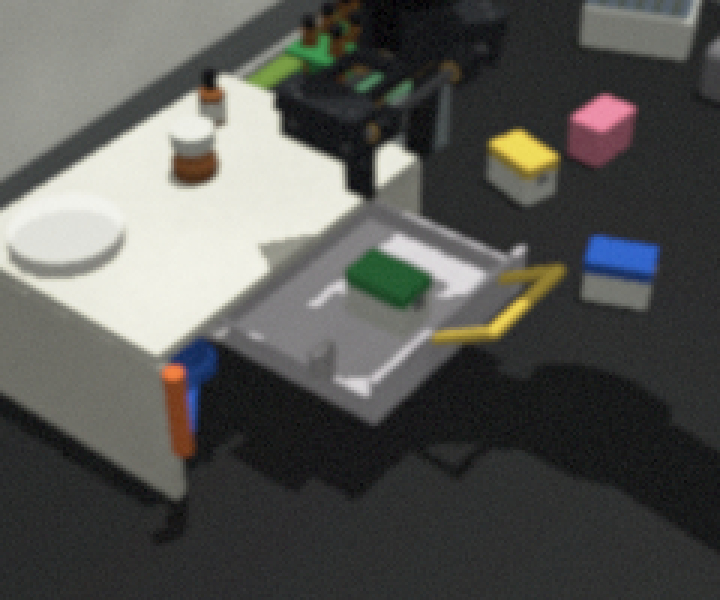

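Call:
apply_moves:
  delta_pos:
    - [0,-0.5,-1.5]
    - [0,-1,-3]
    - [0,-1,-4.5]
    - [0,-1.5,-6]
    - [0,-2,-8]
    - [0,-2,-9.5]
    - [0,-2,-11]
    - [0.3,-2,-11.6]
    - [0.3,-2,-11.6]
    - [0.3,-2,-11.6]
  yaw: [0.12,0.24,0.36,0.48,0.6,0.72,0.84,0.96,1.08,1.2]
  gripper: [40,40,40,40,40,40,40,40,40,40]

```text
clock: 17.77
tool_pos: [0.4413, 0.0097, 0.2214]
eef_rot: [0.416, 0.567, -0.404, 0.585]
contact_force: [0.4, 0.3, 0.0]
opening: 0.401
```

Run:
```python
from pl import *
plan([(W(-.17,-.06,.23),S[2]),(W(-.17,-.06,.14),S[2])])
print(get_state()['q'])
```

```text
clk 17.77 tcp [0.4413 0.0097 0.2214] jaw 0.334 toolx [ 0.031  0.    -1.   ] open 0.401 F [0.4 0.3 0. ]
d [[-0.35, 0.51, -0.08], [8.65, 0.25, -0.17]]
yaw [0.374, 0.374]
[ 0.17266148  0.52985559 -0.45472883  2.14942256  0.47191409  0.52582612
 -0.30160289]
```

Call:
apply_moves:
  delta_pos:
    - [0,0.5,-0.1]
    - [0,0.5,-0.1]
    - [0,0.5,-0.1]
    - [3,0.4,-0.1]
    - [6,0.3,-0.2]
    - [8.5,0.3,-0.2]
    - [8.5,0.3,-0.2]
    - [8.5,0.3,-0.2]
    - [8.5,0.3,-0.2]
  yaw: [0.12,0.24,0.37,0.37,0.37,0.37,0.37,0.37,0.37]
  gripper: [40,40,40,40,40,40,40,0,0]
  force: 25

```text
clock: 18.52
tool_pos: [0.4459, 0.0126, 0.1369]
eef_rot: [0.517, 0.484, -0.501, 0.498]
contact_force: [0.2, -0.7, -0.9]
opening: 0.277
```

Call:
apply_moves:
  delta_pos:
    - [0,0,0]
    - [0,0,0]
    - [0,0,0]
  yaw: [0,0,0]
  gripper: [0,0,0]

```text
clock: 18.77
tool_pos: [0.4468, 0.0125, 0.1381]
eef_rot: [0.518, 0.483, -0.5, 0.499]
contact_force: [0.0, -0.0, 4.9]
opening: 0.101
```

Run:
```python
from pl import *
plan([(W(-.05-d,-.06,.142),S[2]) for d in (.12,.06,0)])
```

```text
clk 18.77 tcp [0.4468 0.0125 0.1381] jaw -0.037 toolx [ 0.033  0.001 -0.999] open 0.101 F [ 0.  -0.   4.9]
d [[0.1, -0.11, 0.04], [0.3, 5.88, 0.07], [0.5, 11.88, 0.09]]
yaw [0.003, 0.003, 0.003]
```

Call:
apply_moves:
  delta_pos:
    - [0,0.8,0]
    - [0.1,2.2,0]
    - [0.1,3.7,0]
    - [0.2,5.2,0]
    - [0.2,6.7,0]
    - [0.3,8.2,0]
    - [0.3,9.6,0]
    - [0.4,10.8,0.1]
    - [0.4,11.6,0.1]
    - [0.4,12.0,0.1]
  yaw: [0,0,0,0,0,0,0,0,0,0]
  gripper: [0,0,0,0,0,0,0,0,0,0]

```text
clock: 19.6
tool_pos: [0.566, 0.0074, 0.1381]
eef_rot: [0.517, 0.483, -0.501, 0.498]
contact_force: [-9.1, 2.6, 8.8]
opening: 0.105
```

Call:
apply_moves:
  delta_pos:
    - [0,0.2,0]
    - [0,0.3,0]
    - [0,0.3,0]
  yaw: [0,0,0]
  gripper: [0,0,0]

```text
clock: 19.85
tool_pos: [0.566, 0.0074, 0.1381]
eef_rot: [0.515, 0.485, -0.503, 0.496]
contact_force: [-6.6, 2.1, 5.4]
opening: 0.098
```

Run:
```python
from pl import *
plan([(W(-.05-d,-.06,.142),S[2]) for d in (0,)])
save(snapshot('side')[100:300,160:400].repeat(3,0).repeat(3,1),'s12')
```

```text
clk 19.85 tcp [0.566  0.0074 0.1381] jaw -0.037 toolx [ 0.024  0.    -1.   ] open 0.098 F [-6.6  2.1  5.4]
d [[0.11, -0.04, 0.01]]
yaw [0.003]
```

View pics/s12.png

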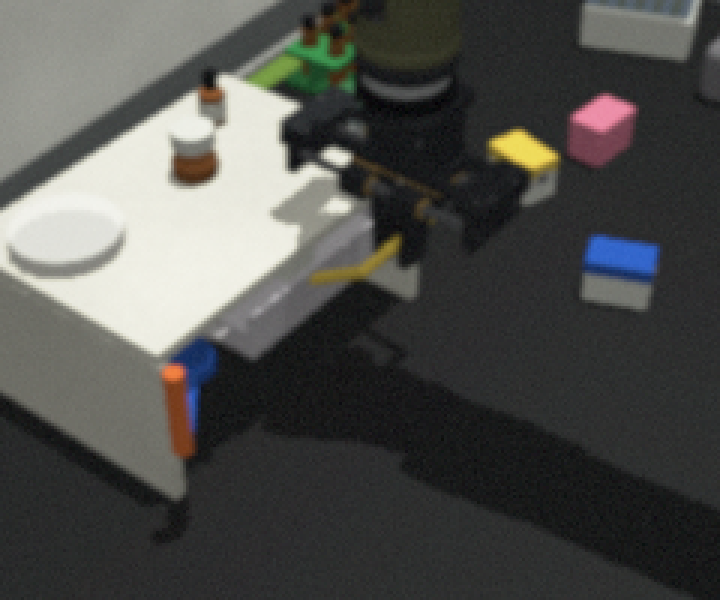

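Call:
apply_moves:
  delta_pos:
    - [0,0.1,0]
    - [0,0,0]
    - [0,0,0]
    - [0,0,0]
    - [0,0,0]
    - [-3,0,0]
    - [-6,0,0]
    - [-9,0,0]
    - [-9,0,0]
  yaw: [0,0,0,0,0,0,0,0,0]
  gripper: [0,40,40,40,40,40,40,40,40]

```text
clock: 20.65
tool_pos: [0.5672, 0.008, 0.2335]
eef_rot: [0.518, 0.483, -0.5, 0.498]
contact_force: [-0.0, 0.1, 0.3]
opening: 0.4
```

Run:
```python
from pl import *
plan([(grip(1.3,.24),tang(1.3)),(grip(1.3,.145),tang(1.3))])
save(snapshot('top')[100:280,180:340].repeat(3,0).repeat(3,1),'t13')
```

```text
clk 20.65 tcp [0.5672 0.008  0.2335] jaw -0.037 toolx [ 0.034  0.002 -0.999] open 0.400 F [-0.   0.1  0.3]
d [[-0.02, 1.94, -22.91], [9.47, 1.61, -22.89]]
yaw [-0.704, -0.704]
```

View pics/t13.png

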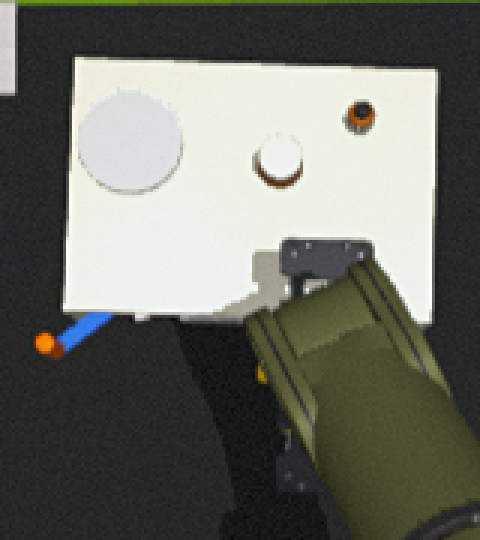

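Call:
apply_moves:
  delta_pos:
    - [0,0.2,-3]
    - [0,0.5,-6]
    - [0,0.8,-9.5]
    - [0,1,-13]
    - [0,1.5,-16.5]
    - [0,1.8,-20]
    - [0,1.9,-22.9]
    - [0,1.9,-22.9]
    - [0,1.9,-22.9]
    - [0,1.9,-22.9]
  yaw: [-0.12,-0.24,-0.36,-0.48,-0.6,-0.7,-0.7,-0.7,-0.7,-0.7]
  gripper: [50,50,50,50,50,50,50,50,50,50]

```text
clock: 21.53
tool_pos: [0.5933, 0.2342, 0.2307]
eef_rot: [0.314, 0.626, -0.306, 0.645]
contact_force: [-0.8, -0.2, 0.4]
opening: 0.499
```

Run:
```python
from pl import *
plan([(grip(1.3,.24),tang(1.3)),(grip(1.3,.145),tang(1.3))])
print(get_state()['q'])
pf=K('wrist'); im=snapshot('wrist'); uv=proj('wrist',grip(1.3,.16),pf)[0]; print(uv)
cv2.drawMarker(im,tuple(int(round(v)) for v in uv),(255,0,255),0,12,1); save(im,'w14')
```

```text
clk 21.53 tcp [0.5933 0.2342 0.2307] jaw 0.662 toolx [ 0.029 -0.002 -1.   ] open 0.499 F [-0.8 -0.2  0.4]
d [[-0.42, 0.28, -0.04], [9.08, 0.07, -0.22]]
yaw [-0.005, -0.005]
[-0.15878934  0.7645875  -0.5538273   1.56288431  0.49353075  0.93092111
 -0.2180492 ]
[280.90572642 230.22811239]
```

View pics/w14.png

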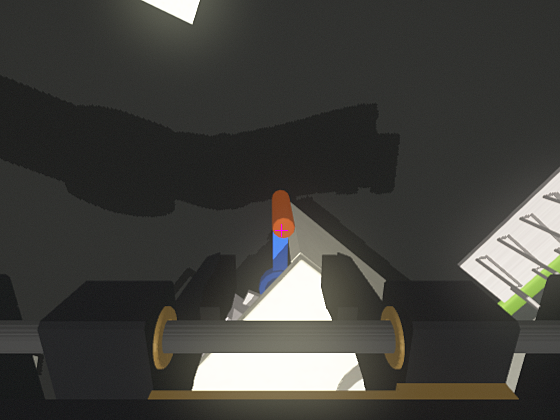

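Call:
apply_moves:
  delta_pos:
    - [3,0.2,0]
    - [6,0.1,-0.1]
    - [9,0.1,-0.2]
    - [9,0.1,-0.2]
    - [9,0.1,-0.2]
    - [9,0.1,-0.2]
    - [9,0.1,-0.2]
    - [9,0.1,-0.2]
    - [9,0.1,-0.2]
    - [9,0.1,-0.2]
  yaw: [0,0,0,0,0,0,0,0,0,0]
  gripper: [50,50,50,50,0,0,0,0,0,0]
  force: 25

```text
clock: 22.42
tool_pos: [0.5968, 0.2359, 0.1427]
eef_rot: [0.316, 0.625, -0.306, 0.645]
contact_force: [0.0, -0.2, 4.8]
opening: 0.173
```

Run:
```python
from pl import *
print(get_state()['q'])
ths=[1.18,1.06,.94,.82,.70,.58,.46,.34,.22,.1,0,-.04]
plan([(grip(t,.145),tang(t)) for t in ths])
```

```text
[-0.19190783  0.87323014 -0.4919804   1.6243834   0.57699609  0.76425329
 -0.29134258]
clk 22.42 tcp [0.5968 0.2359 0.1427] jaw 0.661 toolx [ 0.032 -0.001 -0.999] open 0.173 F [ 0.  -0.2  4.8]
d [[0.24, -1.22, -0.06], [0.22, -2.31, 0.14], [0.2, -3.36, 0.48], [0.18, -4.36, 0.93], [0.17, -5.3, 1.51], [0.16, -6.17, 2.19], [0.16, -6.95, 2.97], [0.16, -7.63, 3.84], [0.17, -8.2, 4.78], [0.17, -8.66, 5.79], [0.18, -8.94, 6.66], [0.19, -9.03, 7.02]]
yaw [-0.126, -0.246, -0.366, -0.486, -0.606, -0.726, -0.846, -0.966, -1.086, -1.206, -1.306, -1.346]
```

Call:
apply_moves:
  delta_pos:
    - [0,-1.2,0]
    - [0,-2.3,0.15]
    - [0,-3.35,0.5]
    - [0,-4.35,0.95]
    - [0,-5.3,1.5]
    - [0,-6.15,2.2]
    - [0,-6.95,2.95]
    - [0,-7.6,3.85]
    - [0,-8.2,4.8]
    - [0,-8.6,5.7]
  yaw: [-0.12,-0.24,-0.36,-0.48,-0.6,-0.72,-0.84,-0.96,-1.08,-1.2]
  gripper: [0,0,0,0,0,0,0,0,0,0]

```text
clock: 23.25
tool_pos: [0.5663, 0.1389, 0.143]
eef_rot: [-0.105, 0.686, 0.103, 0.713]
contact_force: [4.9, 1.4, -0.3]
opening: 0.172
```

```bash
cat > th.py <<'E'
from pl import *
s=get_state();k=W(.03,.1,.145);d=np.array(s['tool_pos'])-k; print('th',(3.578+S[2]-np.arctan2(d[1],d[0])+np.pi)%(2*np.pi)-np.pi,np.hypot(*d[:2]),s['q'])
ths=[.1,.05,0,-.03,-.06]
plan([(grip(t,.145),tang(t)) for t in ths])
E
python3 th.py
```

```text
th 0.11198092878051469 0.08926422130406055 [ 0.1119744   0.88403991 -0.78570114  1.80784799  0.88736702  0.8037853
  0.72989255]
clk 23.25 tcp [0.5663 0.1389 0.143 ] jaw 1.866 toolx [ 0.038  0.003 -0.999] open 0.172 F [ 4.9  1.4 -0.3]
d [[0.29, -0.1, -0.29], [0.3, -0.56, -0.27], [0.3, -1.02, -0.24], [0.31, -1.3, -0.21], [0.31, -1.57, -0.17]]
yaw [-0.001, -0.051, -0.101, -0.131, -0.161]
```

Call:
apply_moves:
  delta_pos:
    - [0,-0.3,-0.2]
    - [0,-0.6,-0.2]
    - [0,-0.8,-0.2]
    - [0,-1.0,-0.2]
    - [0,-1.0,-0.2]
  yaw: [-0.03,-0.06,-0.09,-0.1,-0.1]
  gripper: [0,0,0,0,0]

```text
clock: 23.67
tool_pos: [0.5693, 0.1305, 0.1433]
eef_rot: [-0.139, 0.678, 0.138, 0.708]
contact_force: [5.7, 3.5, -6.5]
opening: 0.173
```

```bash
python3 th.py
```

```text
th 0.012389556298860072 0.0892313881773517 [ 0.14177119  0.89136217 -0.81067992  1.80866591  0.90680964  0.8130077
  0.83062995]
clk 23.67 tcp [0.5693 0.1305 0.1433] jaw 1.965 toolx [ 0.041  0.008 -0.999] open 0.173 F [ 5.7  3.5 -6.5]
d [[0.31, 0.81, -0.25], [0.32, 0.35, -0.28], [0.32, -0.11, -0.29], [0.32, -0.38, -0.29], [0.33, -0.66, -0.27]]
yaw [0.099, 0.049, -0.001, -0.031, -0.061]
```

Call:
apply_moves:
  delta_pos:
    - [0,-0.2,0]
    - [0,-0.4,0]
    - [0,-0.6,0]
    - [0,-0.6,0]
  yaw: [-0.02,-0.04,-0.06,-0.06]
  gripper: [0,0,0,0]

```text
clock: 24.0
tool_pos: [0.5697, 0.1304, 0.1434]
eef_rot: [-0.158, 0.674, 0.164, 0.703]
contact_force: [-2.8, 10.6, -6.0]
opening: 0.176
```

```bash
python3 th.py
```

```text
th 0.009122629066332877 0.08888278539905362 [ 0.15727647  0.89873774 -0.83147647  1.80671784  0.91258517  0.81978252
  0.89568065]
clk 24.00 tcp [0.5697 0.1304 0.1434] jaw 2.030 toolx [ 0.039  0.018 -0.999] open 0.176 F [-2.8 10.6 -6. ]
d [[0.33, 0.85, -0.23], [0.33, 0.4, -0.29], [0.33, -0.06, -0.33], [0.33, -0.34, -0.34], [0.33, -0.61, -0.35]]
yaw [0.164, 0.114, 0.064, 0.034, 0.004]
```

Call:
apply_moves:
  delta_pos:
    - [0,0,0]
    - [0,0,0]
    - [0,0,0]
    - [0,0,0]
    - [0,0,0]
    - [-3,0,0]
    - [-6,0,0]
    - [-9,0,0]
    - [-12,0,0]
  yaw: [0,0,0,0,0,0,0,0,0]
  gripper: [50,50,50,50,50,50,50,50,50]

```text
clock: 24.75
tool_pos: [0.5649, 0.1277, 0.2646]
eef_rot: [-0.158, 0.674, 0.164, 0.703]
contact_force: [0.9, -0.5, -0.3]
opening: 0.503
```

Run:
```python
from pl import *
plan([(W(-.05,-.06,.23),S[2])])
pf=K('wrist'); im=snapshot('wrist')
for t in (0,.06,.12): 
    uv=proj('wrist',grip(t,.16),pf)[0]; print(t,uv)
    cv2.drawMarker(im,tuple(int(round(v)) for v in uv),(255,0,255),0,8,1)
save(im,'w15'); save(snapshot('side')[100:300,160:400].repeat(3,0).repeat(3,1),'s15')
```

```text
clk 24.75 tcp [0.5649 0.1277 0.2646] jaw 2.030 toolx [ 0.038  0.017 -0.999] open 0.503 F [ 0.9 -0.5 -0.3]
d [[3.76, -10.82, -5.43]]
yaw [-1.071]
0 [277.21114309 214.67204702]
0.06 [284.18390663 215.28973359]
0.12 [291.0900213  216.29633399]
```

View pics/w15.png

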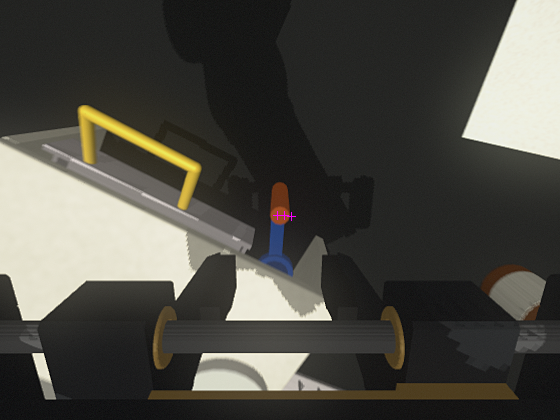

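View pics/s15.png

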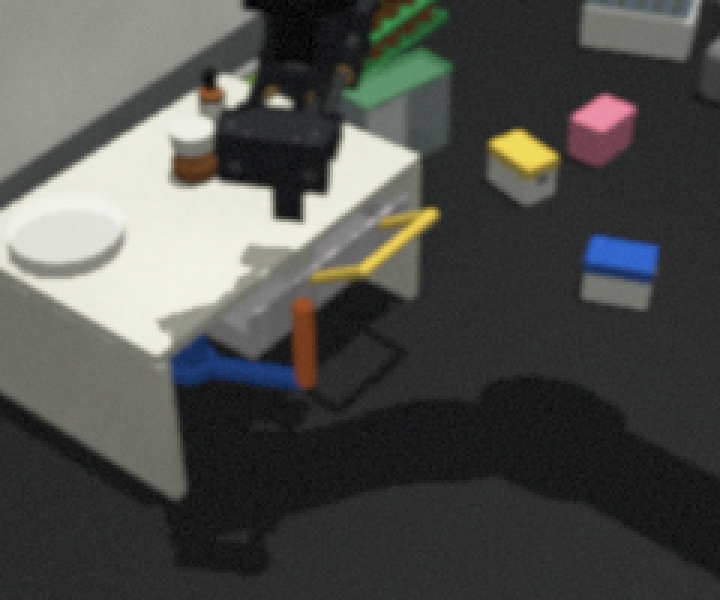

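Call:
apply_moves:
  delta_pos:
    - [-3,-2,4]
    - [-3,-4,8]
    - [-3,-6,12]
    - [-3,-8,16]
    - [-3,-8,16]
    - [-3,-8,16]
  yaw: [0,0,0,0,0,0]
  gripper: [50,50,50,50,50,50]

```text
clock: 25.35
tool_pos: [0.7482, 0.1265, 0.3043]
eef_rot: [-0.156, 0.671, 0.162, 0.707]
contact_force: [-1.3, -0.2, 0.1]
opening: 0.503
```

Run:
```python
from pl import *
s=get_state();print(s['tool_pos'],s['clock'],np.abs(s['qd']).max())
im0=cv2.cvtColor(cv2.imread('pics/top0.png'),cv2.COLOR_BGR2RGB); im1=snapshot('top'); sd0=cv2.cvtColor(cv2.imread('pics/side0.png'),cv2.COLOR_BGR2RGB);sd=snapshot('side')
save(np.hstack([im0[110:240,195:335],im1[110:240,195:335]]).repeat(2,0).repeat(2,1),'cmp_t')
save(np.vstack([sd0[120:270,140:340],sd[120:270,140:340]]).repeat(2,0).repeat(2,1),'cmp_s')
save(im1,'topf')
def yel(im,r):
    h=cv2.cvtColor(im,cv2.COLOR_RGB2HSV);M=cv2.inRange(h,(20,120,90),(32,255,255));Z=np.zeros_like(M);x0,y0,x1,y1=r;Z[y0:y1,x0:x1]=M[y0:y1,x0:x1];p=np.argwhere(Z);return p.min(0),p.max(0),p.mean(0),len(p)
print(yel(im0,(255,205,315,240)),yel(im1,(255,205,315,240)));print(yel(sd0,(255,160,315,200)),yel(sd,(255,160,315,200)))
```

```text
[0.7482345  0.12651392 0.30434318] 25.35 0.15606484033352008
(array([207, 266]), array([228, 304]), array([221.28709677, 285.00322581]), 310) (array([207, 266]), array([227, 279]), array([219.85714286, 269.96031746]), 126)
(array([169, 264]), array([193, 306]), array([181.07003891, 288.42023346]), 257) (array([169, 264]), array([193, 306]), array([180.9047619 , 288.65367965]), 231)
```

View pics/cmp_t.png

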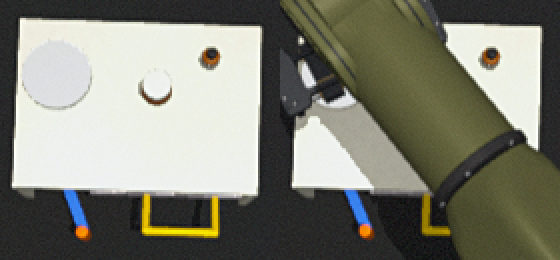

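View pics/cmp_s.png

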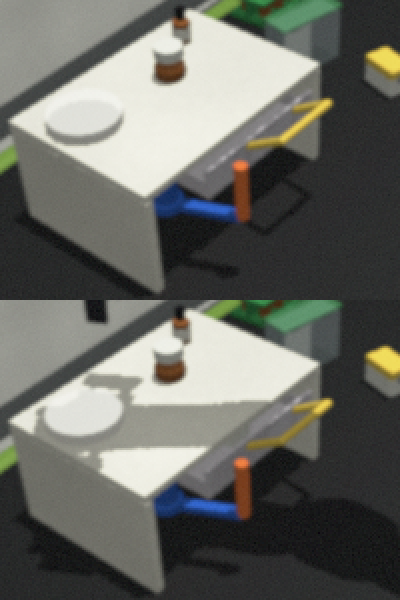

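```bash
python3 -c "
from plant import *
s=get_state();print(s['contact_force'],s['clock']);print(finish_job())"
```

```text
[-0.44009484  0.26830736 -0.06058466] 25.45
the job is handed in; nothing more can be done
None
```

The green-lidded box is in the tray, the tray is slid home and the knob is turned back to locked. I handed the job in at about 25.5 s of the 69 s, with the arm in free air.

**What I did**
1. Turned the knob clockwise to about 1.30 rad, nearly the 1.31 stop.
2. Pulled the tray out about 0.12 m to its stop.
3. Lowered the green box until it touched the floor, then released it. A camera view showed it standing upright and clear of the walls.
4. Pushed the tray in until it stopped, with about 7–9 N of resistance.
5. Turned the knob back until it would go no further, with about 11 N of resistance.

**Last checks**
- **Tray:** the handle's outline in the side view matches the first picture to the pixel. In the top view only part of the handle was visible, and that part agreed within 1 px.
- **Knob:** it reads about 0.01–0.02 rad, slightly more locked than at the start, where I measured about 0.06. That gap is within calibration error.
- **Other things:** in the last views the vial, jar, dish, tank, yellow box and blue box looked unmoved. The arm partly hid the shelf top from above, and I did not compare the amber bottle with its starting place.

**Not checked**
- **Lock:** I did not pull on the tray to test it.
- **Box after closing:** it cannot be seen with the tray shut, so "upright" rests on the view before the slide.
- **My last retreat move:** it went over the shelf instead of away from it, because I had the direction reversed. It passed well above everything, with no contact force.

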